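Hold the drive collar on the flat of a shoe sander's spindle

TASK

Get the shoe sander's drive collar ready for its screw to be tightened. First take the bare upright spindle between the fingers, feel for its flat, and turn the spindle until the flat squarely faces the way the red arrow on the sander's table points; only then pick up the collar, slip it down over the spindle with its brass set screw on the flat's side, and finish still holding the collar level there, the screw's tip pressed firmly against the dark spot half-way up the flat; do not let go. Leave the tin, the hammer and the glue jar where they are.

Things in the scene. Friction and masses are not known exactly. Their poses are not given: they have to be found in the camera images.
- machine: Fixed sander head: round table 190 mm in diameter, green with a steel top face 40 mm above the bench. Origin at the centre of its underside, on the bench and on the spindle's axis; z up. A flat red arrow on the table points outward along the machine's own +x axis.
- spindle_end (a point): Centre of the spindle's tip, 119 mm above the bench, on its vertical axis. Spindle: dark steel, 22 mm thick, fully round from the table up to 70 mm height; from 70 to 115 mm one side is cut to a bright upright flat 7 mm from the axis, 17 mm wide (18 mm thick across the flat, 22 mm elsewhere), with a step at 70 mm; tapered from 115 to 119 mm. Axes as machine's.
- spindle (a joint): Turn of the spindle about its vertical axis, rad, growing anticlockwise from above: at value a the flat's outward normal points a from the red arrow (machine +x); 0 = faces along the arrow. Starts at 0.5 to 1.4. Light friction (0.03 N m), stays where left; squeezed between finger pads, the flat pulls itself square to a pad.
- spot (a point): The dark spot (7 mm wide) in the middle of the spindle's flat: 7 mm from the spindle's axis, 95 mm above the bench, turning with the spindle. Its own x axis is the flat's outward normal, z up.
- collar: Loose aluminium ring, about 120 g, 24 mm tall, 44 mm in diameter, bore 26 mm, with two parallel outer faces cut 36 mm apart (normals along its own +y and -y, 25 mm long: grip these). Origin at the centre of its underside, on the bore's axis, z up. A brass set screw runs through the wall along its own +x at mid-height; a red dash on the top marks that side. Starts flat on the block.
- screw_tip (a point): The inner end of the collar's set screw: 8.5 mm from the bore's axis along the collar's +x, 12 mm above its underside. The screw is 7 mm thick. Its tip sticks into the bore, so the collar passes the flat part of the spindle only with the screw on the flat's side; centred on the spindle, the tip then stands 1.5 mm off the flat.
- block: Fixed round dark wooden block, 200 mm in diameter, 20 mm high, on which the collar lies. Origin at the centre of its underside, on the bench.
- tin: Bystander: open red tin with brass eyelets, 76 mm in diameter, 55 mm tall, origin at the centre of its underside.
- hammer: Bystander: hammer lying on the bench along its own x axis, about 0.3 m long, handle towards its -x.
- glue: Bystander: closed amber glue jar, 68 mm in diameter, 90 mm tall, origin at the centre of its underside.
Not all that is in view belongs to the job. Of the things that look like the machine, the smallest one is meant.

How it is judged:
By the outcome, as a careful person would: the job done as asked, in the order asked, and still so for the second after the job is handed in, while the arm keeps its last pose, push and grip.
It also fails if it takes over 64 s, if anything falls off the work surface, if the arm or the gripper's body presses on something with over 40 N, if the wrist force passes 120 N, or if a joint passes its speed limit or range.

ROBOT

A 6-joint arm with a two-finger parallel gripper is mounted at the origin on the work surface. World frame = base frame: x ahead of the robot, y to its left, z up, the work surface at z = 0. Lengths are in mm, angles in rad, forces in N, time in s.
With the tool pointing down it reaches from about 350 to 775 mm from the base axis. Payload 7.3 kg.
Tool frame: the origin (TCP) lies at the very end of the fingers, on their centre line; the grasp point (between the pads) lies 19 mm behind it; z points along the fingers, y is the line along which they close (so a half turn about z gives the same grasp; the last joint's range is limited). The gripper opens to 92 mm and grips with 3 to 60 N. Pads are 19 mm wide; open, the fingers measure 130 mm over their backs; the gripper's body (75 mm by 190 mm) begins 47 mm behind the grasp point.
Start: joints at [-1.366, 0.342, 1.524, -0, 1.275, -0.146], TCP at [180.439, -493.038, 226.741] pointing down, gripper open.
Joint ranges: [-2.53, 2.53], [-0.77, 2.02], [0.04, 2.7], [-1, 4.14], [0.28, 2.66], [-3.11, 3.11]. Speed limits (rad/s): [2.57, 2.57, 3.14, 3.14, 3.14, 3.14].

INTERFACE

Orientations are given as [roll, pitch, yaw] about the fixed x, y, z axes, in that order (R = Rz(yaw) Ry(pitch) Rx(roll)).
In Python, from plant import get_obs, vision, workorder gives the robot as it stands.
- The arm moves only by the shell command python3 -m pendant 'ROWS' [OPENING]. ROWS is a JSON object of lists of equal length, an entry for each row: "dp": the shift along the tool's x, y, z in m, a list of three; "rotation": the turn, a rotation vector about the tool's x, y, z in rad, a list of three. A call has 1 to 8 rows; each row is the pose to reach, as a shift and turn from the pose commanded when the call began, along the tool's axes at that moment; what a row does not reach only later rows make up. A row lasts 1/8 s, in which the tool goes at most 62.5 mm and 10.7 degrees, less where a joint would pass 70% of its speed; a pose out of reach is approached as far as the arm can. A call with a gripper value outside its range is refused whole. OPENING is the finger opening in m, from 0 to 0.0918, set as the call begins (- or left out, the last holds). The fingers move at their own pace and stop on an object; the grip force is fixed at half the most. Time passes only in rows, so rows that repeat a pose let the fingers close. It gives the time, the measured TCP pose, the force, the opening and the grip force at its end, in the units of the state.
- get_obs(): the state, without advancing time (a new reading comes with each control period).
- vision.capture(name): name is "side" or "top" or "wrist"; returns a dict with "pixels" (400x640x3 uint8, red, green, blue), "vfov" (degrees; the focal length in pixels is half the picture's height over the tangent of half this angle, whatever the lens; pixels are square), "cx", "cy" (the principal point, pixels), "dist" ([k1, k2, p1, p2, k3] as OpenCV has them; the pictures are not rectified), "pose" (4x4, takes a point from camera to world coordinates); the wrist camera has in their place "T_tool_cam" (4x4, takes a point from camera to tool coordinates, whose origin is the TCP and whose axes are the flange's). Camera axes: x right, y up, looking along -z (the intrinsics and any distortion apply to the point x, -y, -z); pixel columns grow to the right and rows downward; lengths in mm; the calibration is good to about 2 mm. A picture is of the moment at which its call begins: read the wrist's pose just before it. There is no depth.
- workorder.close_job(): hands the job in; it is judged then, once.
The state is a dict: "time": time; "joint_positions": joint angles; "dq": joint speeds; "tau": joint torques, N m; "tool_pos": TCP position; "tcp_rot": TCP orientation; "contact_force": force on the tool from outside, world axes, zero at the start; "moment": the same for the moment, N m; "grip_width": finger opening in mm; "finger_force": force on a finger pad.
Only numpy, scipy, OpenCV 4.12 (cv2) and the standard library are available. Lean on these libraries where they do the work, as an engineer would, in place of code of your own. Each camera call takes 0.05 s, during which the arm holds its last target. There are 200 camera calls.

## Working session

There is one attempt and no reset: what is moved stays moved. The work goes in short steps, Python scripts to look and compute and a shell command to move; the robot and the scene stay as the last step left them, time stands still between calls to the robot, and variables do not carry over. Pictures are saved under pics/ and viewed, at most 10 in all, crops included, and the job is handed in when it is done.

```bash
mkdir -p pics
cat > h.py <<'E'
import numpy as np, cv2, json
from scipy.spatial.transform import Rotation as R
from plant import get_obs, vision, workorder
def snap(name):
    o=get_obs(); c=vision.capture(name)
    if 'pose' in c: P=np.array(c['pose'])
    else:
        T=np.eye(4); T[:3,:3]=R.from_euler('xyz',o['tcp_rot']).as_matrix(); T[:3,3]=o['tool_pos']
        P=T@np.array(c['T_tool_cam'])
    f=200/np.tan(np.radians(c['vfov'])/2)
    K=np.array([[f,0,c['cx']],[0,f,c['cy']],[0,0,1.]])
    return dict(img=np.array(c['pixels'])[:,:,::-1].copy(),K=K,d=np.array(c['dist'],float),P=P)
def save(s,fn): cv2.imwrite('pics/'+fn+'.png',s['img']); np.savez('pics/'+fn+'.npz',**s)
def load(fn): return dict(np.load('pics/'+fn+'.npz'))
def ray(s,u,v):
    x,y=cv2.undistortPoints(np.array([[[u,v]]],float),s['K'],s['d'])[0,0]
    return s['P'][:3,3], s['P'][:3,:3]@np.array([x,-y,-1])
def at(s,u,v,z):
    o,d=ray(s,u,v); return o+d*(z-o[2])/d[2]
def px(s,p):
    q=np.linalg.inv(s['P'])@np.append(p,1); q=np.array([q[0],-q[1],-q[2]])
    return cv2.projectPoints(q.reshape(1,1,3),np.zeros(3),np.zeros(3),s['K'],s['d'])[0][0,0]
def crop(s,fn,u0,v0,u1,v1,k): cv2.imwrite('pics/'+fn+'.png',cv2.resize(s['img'][v0:v1,u0:u1],None,fx=k,fy=k,interpolation=cv2.INTER_CUBIC))
E
python3 - <<'E'
from h import *
t=snap('top');s=snap('side');save(t,'top0');save(s,'side0')
cv2.imwrite('pics/both.png',cv2.resize(np.vstack([t['img'],s['img']]),(480,600)))
o=get_obs();print(o);print(t['P'],s['P'],t['d'])
E
```

```text
{'time': 0.1, 'joint_positions': array([-1.36598434e+00,  3.42687396e-01,  1.52493370e+00,  1.46316114e-05,
        1.27539043e+00, -1.45966442e-01]), 'dq': array([ 0.00072221, -0.00104498, -0.00219453,  0.00073963, -0.00033877,
       -0.0017144 ]), 'tau': array([ 1.54019752e-03, -4.32003450e+01, -2.44693601e+01,  7.18267076e-02,
        5.25827694e-02, -5.50116795e-05]), 'tool_pos': array([ 180.37175265, -492.65352535,  226.09236797]), 'tcp_rot': array([-3.14019090e+00, -2.20216241e-04,  3.50774009e-01]), 'contact_force': array([ 0.3834608 , -0.49929187, -0.4096934 ]), 'moment': array([-0.00032923, -0.05477383,  0.03136124]), 'finger_force': 0.0, 'grip_width': 91.90752196756755}
[[-4.22662072e-03  9.95725925e-01 -9.22606031e-02  3.68885203e+02]
 [-9.99990421e-01 -4.31353044e-03 -7.42612258e-04  1.58875504e+01]
 [-1.13740720e-03  9.22565806e-02  9.95734618e-01  1.49007201e+03]
 [ 0.00000000e+00  0.00000000e+00  0.00000000e+00  1.00000000e+00]] [[-7.25766082e-01  5.21141811e-01 -4.49082182e-01  2.03463952e+00]
 [-6.87903694e-01 -5.56614345e-01  4.65799289e-01  5.60161017e+02]
 [-7.21809923e-03  6.46986617e-01  7.62467190e-01  9.64481154e+02]
 [ 0.00000000e+00  0.00000000e+00  0.00000000e+00  1.00000000e+00]] [-0.06211279  0.          0.          0.          0.        ]
```

View pics/top0.png

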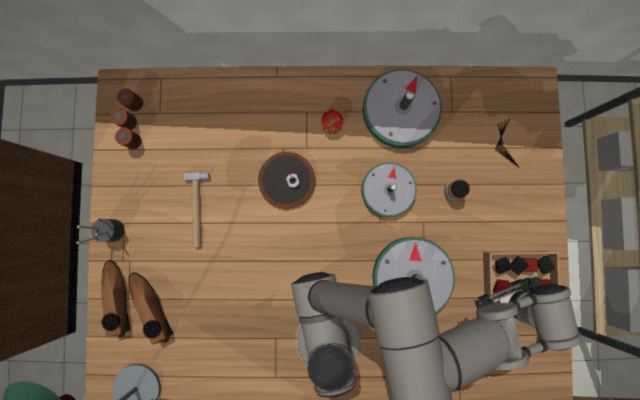

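View pics/side0.png

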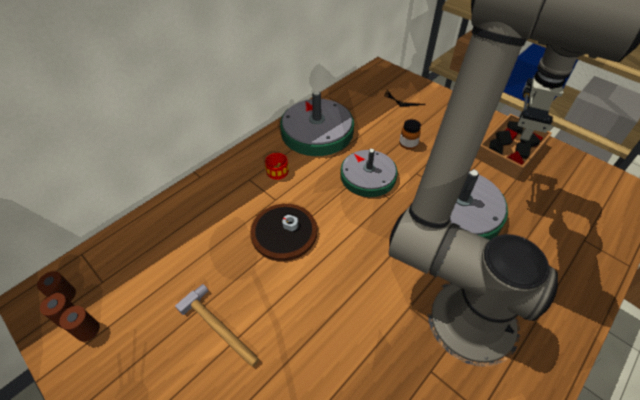

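Three things look like the machine: the large discs at top-view (402,107) and (413,278), and the smallest at (389,190). The smallest is the one meant. The block with the collar is at (287,180), the tin at (332,121), the hammer at (196,210) and the glue at (458,189).

Run:
```python
from h import *
t=load('top0');s=load('side0')
a=cv2.resize(t['img'][155:225,355:425],None,fx=5.6,fy=5.6,interpolation=2)
b=cv2.resize(t['img'][145:215,252:322],None,fx=5.6,fy=5.6,interpolation=2)
cv2.imwrite('pics/crop1.png',np.hstack([a,b]))
for n,(u,v),z in [('disc',(389,190),40),('block',(287,180),20),('collar',(293,181),44),('tip',(391.5,188),119),('glue',(460,188),90),('tin',(332,121),55)]: print(n,at(t,u,v,z).round(1))
```

```text
disc [ 511.7 -211.2   40. ]
block [550.1 139.4  20. ]
collar [543.6 116.9  44. ]
tip [ 510.4 -207.1  119. ]
glue [ 512.4 -440.4   90. ]
tin [749.5 -17.4  55. ]
```

View pics/crop1.png

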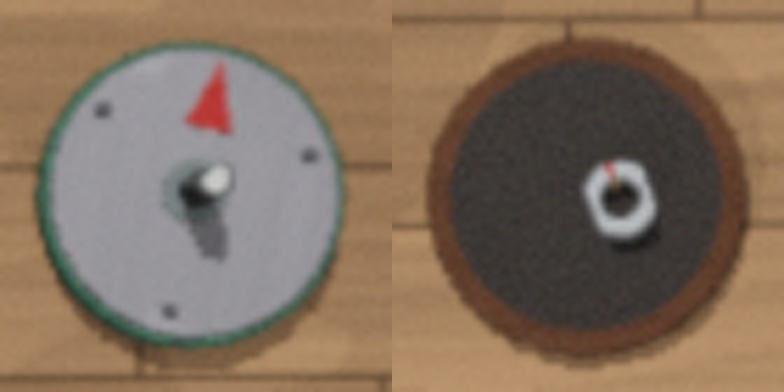

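Crop: the small sander's disc has its centre at about (389,189.5), and its red arrow points up and slightly right, about -0.2 rad. The collar is at (362.5,180)-equivalent with its red dash up-left, about +0.3 rad. Next I move over the machine for a close look.

```bash
cat >> h.py <<'E'
def plan(p,yaw):
    o=get_obs(); A=R.from_euler('xyz',o['tcp_rot']); B=R.from_euler('xyz',[np.pi,0,yaw])
    print('dp',(A.inv().apply(np.array(p)-o['tool_pos'])/1000).round(4),'rot',(A.inv()*B).as_rotvec().round(4))
def st():
    o=get_obs(); print(round(o['time'],2),'p',np.round(o['tool_pos'],1),'rpy',np.round(o['tcp_rot'],3),'F',np.round(o['contact_force'],1),'M',np.round(o['moment'],2),'w',round(o['grip_width'],2),'ff',round(o['finger_force'],1))
E
python3 - <<'E'
from h import *
w=snap('wrist');c=vision.capture('wrist');print(np.array(c['T_tool_cam']).round(3),c['vfov'],c['dist'])
plan([505,-207,300],1.35)
E
```

```text
[[ 0.0000e+00  9.6400e-01  2.6500e-01  7.1714e+01]
 [ 1.0000e+00 -1.0000e-03  0.0000e+00 -8.7500e-01]
 [ 1.0000e-03  2.6500e-01 -9.6400e-01 -1.5620e+02]
 [ 0.0000e+00  0.0000e+00  0.0000e+00  1.0000e+00]] 63.41863761794721 [-0.00522509  0.          0.          0.          0.        ]
dp [ 0.4031 -0.1569 -0.0735] rot [-8.000e-04 -5.000e-04 -9.992e-01]
```

```bash
python3 -m pendant '{"dp":[[0.03,-0.01,-0.05],[0.08,-0.03,-0.073],[0.13,-0.05,-0.073],[0.18,-0.07,-0.073],[0.24,-0.09,-0.073],[0.3,-0.115,-0.073],[0.35,-0.135,-0.073],[0.403,-0.157,-0.073]],"rotation":[[0,0,-0.1],[0,0,-0.22],[0,0,-0.35],[0,0,-0.48],[0,0,-0.61],[0,0,-0.74],[0,0,-0.87],[0,0,-1.0]]}'; python3 -m pendant '{"dp":[[0,0,0],[0,0,0]],"rotation":[[0,0,0],[0,0,0]]}'
python3 - <<'E'
from h import *
st(); w=snap('wrist'); save(w,'w1')
print(px(w,[511,-209,119]))
E
```

```text
time: 1.2
tool_pos: [506.1, -205.6, 299.6]
tcp_rot: [-3.142, 0.0, 1.355]
contact_force: [1.3, -1.0, 0.1]
grip_width: 91.6
finger_force: 0.0
time: 1.45
tool_pos: [504.6, -207.2, 299.4]
tcp_rot: [-3.141, 0.0, 1.35]
contact_force: [-0.1, 0.0, -0.3]
grip_width: 91.8
finger_force: 0.0
1.45 p [ 504.6 -207.2  299.4] rpy [-3.141  0.     1.35 ] F [-0.1  0.  -0.3] M [-0.09 -0.08 -0.02] w 91.79 ff 0.0
[325.99013453 177.76941892]
```

View pics/w1.png

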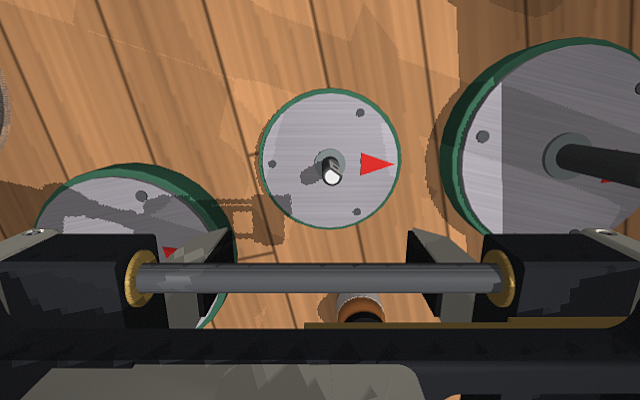

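Wrist view: the disc is centred near (330,158), the red arrow points right from (361,163) to (395,163), and the spindle's tip is at (331,177) with a bright flat visible. I'll measure the arrow and look closer at the spindle.

```bash
cat > m.py <<'E'
from h import *
def disc(w,u0,v0,u1,v1):
    im=w['img'].astype(int)[v0:v1,u0:u1]; b,g,r=im[...,0],im[...,1],im[...,2]
    red=((r>150)&(g<80)&(b<80)).astype(np.uint8)
    n,l,stt,c=cv2.connectedComponentsWithStats(red); k=1+np.argmax(stt[1:,4])
    ys,xs=np.nonzero(l==k); pts=np.array([at(w,x+u0,y+v0,40.5)[:2] for x,y in zip(xs,ys)])
    m=pts.mean(0); 
    tri=cv2.minEnclosingTriangle(pts.astype(np.float32).reshape(-1,1,2))[1][:,0]
    gray=((abs(r-g)<25)&(abs(b-g)<25)&(g>100)).astype(np.uint8)
    n,l,stt,c=cv2.connectedComponentsWithStats(gray); k=1+np.argmax(stt[1:,4])
    cs=max(cv2.findContours((l==k).astype(np.uint8),0,1)[0],key=cv2.contourArea)
    hp=np.array([at(w,p[0][0]+u0,p[0][1]+v0,40)[:2] for p in cv2.convexHull(cs)],np.float32)
    el=cv2.fitEllipse(hp.reshape(-1,1,2))
    print('red',m,len(xs),'tri',tri.round(1).tolist(),'ellipse',el)
    i=np.argmax([np.linalg.norm(t-el[0]) for t in tri]); d=m-np.array(el[0]); ax=tri[i]-(tri.sum(0)-tri[i])/2
    print('angle centre->red',np.arctan2(d[1],d[0]),'axis',np.arctan2(ax[1],ax[0]))
E
python3 - <<'E'
from m import *
w=load('w1'); disc(w,250,80,405,232); crop(w,'c2',295,130,370,200,8)
print('tip',at(w,331,177,119))
E
```

```text
red [ 570.08614901 -220.56459619] 359 tri [[554.5, -231.39999389648438], [559.7000122070312, -203.5], [597.7000122070312, -227.3000030517578]] ellipse ((517.4393920898438, -208.80458068847656), (174.97801208496094, 175.43130493164062), 177.2998809814453)
angle centre->red -0.21976804220459337 axis -0.23741055
tip [ 516.36712555 -209.34389844  119.        ]
```

View pics/c2.png

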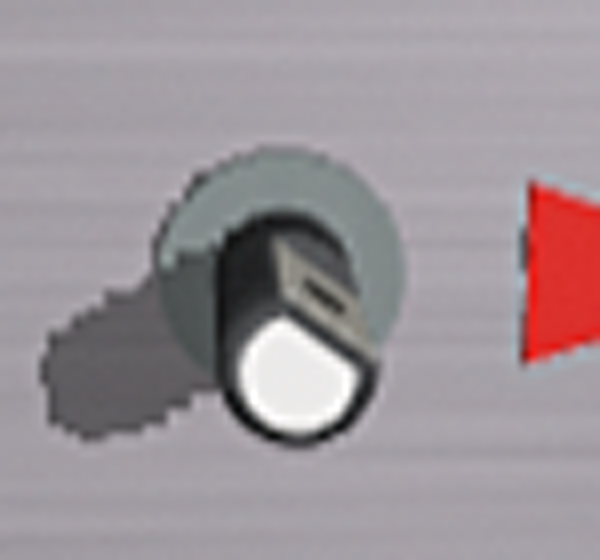

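The flat's top edge runs down-right, from (275,315) to (375,370) in the crop. That puts its normal at about 0.85 rad in world, while the arrow is at about -0.225. The tip is at about (516.5,-209). I'll grip with yaw about 2.42.

Run:
```python
from h import *
plan([516.5,-209,160],2.42)
```

```text
dp [0.0016 0.0123 0.1395] rot [-8.0000e-04 -0.0000e+00 -1.0708e+00]
```

```bash
python3 -m pendant '{"dp":[[0,0.002,0.02],[0,0.004,0.04],[0,0.006,0.06],[0,0.008,0.08],[0,0.01,0.1],[0,0.012,0.12],[0.002,0.012,0.14],[0.002,0.012,0.14]],"rotation":[[0,0,-0.15],[0,0,-0.3],[0,0,-0.45],[0,0,-0.6],[0,0,-0.75],[0,0,-0.9],[0,0,-1.07],[0,0,-1.07]]}' >/dev/null; python3 -m pendant '{"dp":[[0,0,0]],"rotation":[[0,0,0]]}'
python3 - <<'E'
from h import *
plan([516.5,-209,160],2.42)
st(); w=snap('wrist'); save(w,'w2');print(px(w,[516.5,-209,119]))
E
```

```text
time: 2.62
tool_pos: [517.0, -208.8, 160.7]
tcp_rot: [3.141, 0.001, 2.416]
contact_force: [-0.4, 0.4, 0.8]
grip_width: 91.7
finger_force: 0.0
dp [ 0.0003 -0.0005  0.0007] rot [ 0.0001  0.0014 -0.0041]
2.62 p [ 517.  -208.8  160.7] rpy [3.141e+00 1.000e-03 2.416e+00] F [-0.4  0.4  0.8] M [ 0.04 -0.14 -0.04] w 91.7 ff 0.0
[317.45132687 221.6337928 ]
```

View pics/w2.png

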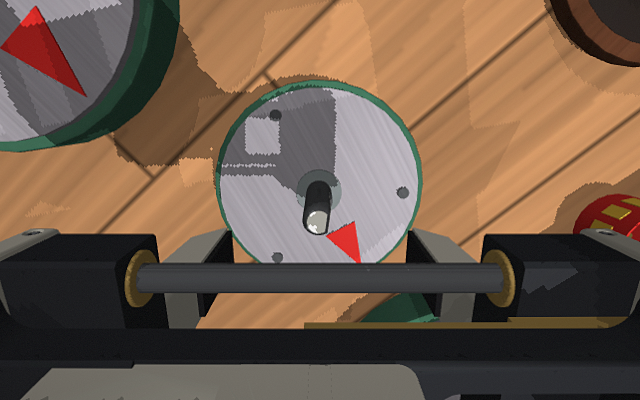

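The tip is at (316,222), which agrees with my estimate of (317,222). The spindle is centred between the fingers, so I descend and close.

```bash
python3 -m pendant '{"dp":[[0,0,0.03],[0,0,0.06],[0,0,0.084],[0,0,0.084]],"rotation":[[0,0,0],[0,0,0],[0,0,0],[0,0,0]]}'; python3 -m pendant '{"dp":[[0,0,0],[0,0,0],[0,0,0],[0,0,0],[0,0,0],[0,0,0],[0,0,0],[0,0,0]],"rotation":[[0,0,0],[0,0,0],[0,0,0],[0,0,0],[0,0,0],[0,0,0],[0,0,0],[0,0,0]]}' 0.0; python3 -c "
from h import *
st()"
```

```text
time: 3.18
tool_pos: [516.4, -207.7, 75.1]
tcp_rot: [-3.141, -0.002, 2.419]
contact_force: [-0.6, -0.3, -0.5]
grip_width: 92.0
finger_force: 0.0
time: 4.18
tool_pos: [515.0, -210.1, 75.6]
tcp_rot: [-3.136, -0.001, 2.422]
contact_force: [-7.4, -8.4, 1.7]
grip_width: 18.1
finger_force: 30.0
4.17 p [ 515.  -210.1   75.6] rpy [-3.136e+00 -1.000e-03  2.422e+00] F [-7.4 -8.4  1.7] M [-1.11  0.85 -0.03] w 18.1 ff 30.0
```

The opening is 18.1 mm, so the pads are square on the flat (22 mm would mean the round part). The spindle axis is then at about (516.3,-208.6). Now I turn it until the flat faces along the arrow.

```bash
python3 -m pendant '{"dp":[[0.0002,-0.0002,0],[0.0004,-0.0003,0],[0.0006,-0.0005,0],[0.0008,-0.0007,0],[0.001,-0.0009,0],[0.0012,-0.001,0],[0.0014,-0.0012,0],[0.0015,-0.0013,0]],"rotation":[[0,0,0.13],[0,0,0.27],[0,0,0.41],[0,0,0.55],[0,0,0.69],[0,0,0.83],[0,0,0.96],[0,0,1.073]]}'; python3 -m pendant '{"dp":[[0,0,0],[0,0,0],[0,0,0],[0,0,0]],"rotation":[[0,0,0],[0,0,0],[0,0,0],[0,0,0]]}'
python3 - <<'E'
from h import *
st(); st(); st(); w=snap('wrist'); save(w,'w3'); w=load('w3')
# arrow pixels (whatever visible)
for f in ('w2','w3'):
    w=load(f); im=w['img'].astype(int); m=((im[...,2]>140)&(im[...,1]<70)&(im[...,0]<70)).astype(np.uint8)
    n,l,s,c=cv2.connectedComponentsWithStats(m)
    for k in range(1,n):
        if s[k,4]>60: print(f,s[k],c[k], at(w,*c[k],40.5).round(1))
E
```

```text
time: 5.18
tool_pos: [516.2, -208.1, 75.7]
tcp_rot: [3.139, 0.0, 1.344]
contact_force: [6.1, -0.5, -5.6]
grip_width: 17.7
finger_force: 30.0
time: 5.68
tool_pos: [516.3, -208.1, 75.7]
tcp_rot: [3.139, 0.0, 1.348]
contact_force: [5.2, -0.9, -4.0]
grip_width: 18.4
finger_force: 30.0
5.67 p [ 516.3 -208.1   75.7] rpy [3.139 0.    1.348] F [ 5.2 -0.9 -4. ] M [-0.16 -0.61 -0.02] w 18.35 ff 30.0
5.67 p [ 516.3 -208.1   75.7] rpy [3.139 0.    1.348] F [ 5.2 -0.9 -4. ] M [-0.16 -0.61 -0.02] w 18.35 ff 30.0
5.67 p [ 516.3 -208.1   75.7] rpy [3.139 0.    1.348] F [ 5.2 -0.9 -4. ] M [-0.16 -0.61 -0.02] w 18.35 ff 30.0
w2 [   6    6   52   75 1626] [31.39790898 44.48708487] [ 277.8 -298.5   40.5]
w2 [326 222  35  41 670] [346.51641791 240.58208955] [ 569.3 -220.6   40.5]
w3 [393 208  60  26 914] [415.60065646 223.4463895 ] [ 575.5 -219.8   40.5]
```

View pics/w3.png

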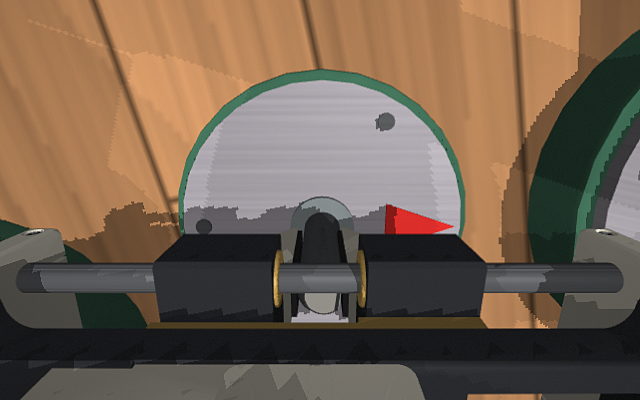

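The spindle has turned with the tool to yaw 1.348, and the arrow's base edge at (386,206) stands upright in the picture, so the flat squarely faces along the arrow. I release, lift and check.

```bash
python3 -m pendant '{"dp":[[0,0,0],[0,0,0],[0,0,0],[0,0,0],[0,0,-0.03],[0,0,-0.08],[0,0,-0.13],[0,0,-0.18]],"rotation":[[0,0,0],[0,0,0],[0,0,0],[0,0,0],[0,0,0],[0,0,0],[0,0,0],[0,0,0]]}' 0.09; python3 -m pendant '{"dp":[[0,0,0],[0,0,0]],"rotation":[[0,0,0],[0,0,0]]}' >/dev/null
python3 - <<'E'
from m import *
st(); w=snap('wrist'); save(w,'w4'); q=px(w,[517,-209,119]);print(q); u,v=map(int,q)
print(px(w,[517,-209,40]),px(w,[570,-220.6,40]))
crop(w,'c4',u-60,v-75,u+90,v+35,5)
im=w['img'].astype(int); m=((im[...,2]>140)&(im[...,1]<70)&(im[...,0]<70)).astype(np.uint8)
n,l,s,c=cv2.connectedComponentsWithStats(m)
for k in range(1,n):
    if s[k,4]>100:
        print(s[k],at(w,*c[k],40.5)); 
        ys,xs=np.nonzero(l==k); p=np.array([at(w,x,y,40.5)[:2] for x,y in zip(xs,ys)])
        t=cv2.minEnclosingTriangle(p.astype(np.float32).reshape(-1,1,2))[1][:,0];print(t)
E
```

```text
time: 6.72
tool_pos: [514.8, -207.6, 257.4]
tcp_rot: [3.142, 0.0, 1.348]
contact_force: [0.4, -0.5, 0.4]
grip_width: 88.8
finger_force: 0.0
6.97 p [ 514.7 -207.6  255.1] rpy [-3.141 -0.     1.348] F [ 0.3  0.4 -1.6] M [-0.   -0.05 -0.06] w 90.05 ff 0.0
[322.48059834 188.47646834]
[321.88692118 172.00781625] [368.42490643 171.68908629]
[356 160  36  24 440] [ 569.95042604 -220.36635924   40.5       ]
[[ 559.7572  -203.38373]
 [ 596.64307 -226.51157]
 [ 552.9303  -231.89107]]
```

View pics/c4.png

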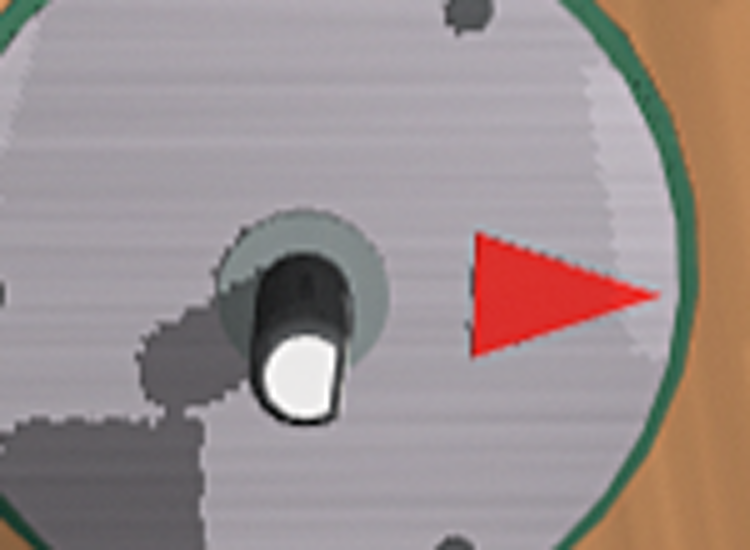

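Checked: the flat faces right, parallel to the arrow, whose axis I now measure at -0.217. Next I move over the collar.

Run:
```python
from h import *
plan([549,119,200],0.3)
```

```text
dp [ 0.326  -0.0384  0.0547] rot [-2.4000e-03  7.0000e-04  1.0478e+00]
```

```bash
python3 -m pendant '{"dp":[[0.03,-0.004,0],[0.07,-0.009,0],[0.12,-0.014,0],[0.17,-0.02,0.01],[0.22,-0.026,0.02],[0.26,-0.031,0.035],[0.3,-0.035,0.045],[0.326,-0.038,0.055]],"rotation":[[0,0,0.1],[0,0,0.23],[0,0,0.37],[0,0,0.51],[0,0,0.65],[0,0,0.79],[0,0,0.93],[0,0,1.048]]}'>/dev/null; python3 -m pendant '{"dp":[[0,0,0],[0,0,0],[0,0,0]],"rotation":[[0,0,0],[0,0,0],[0,0,0]]}'
python3 - <<'E'
from m import *
st(); w=snap('wrist'); save(w,'w5'); q=px(w,[549,119,44]);print(q); u,v=map(int,q)
crop(w,'c5',u-65,v-50,u+65,v+50,6)
E
```

```text
time: 8.4
tool_pos: [550.3, 117.5, 200.8]
tcp_rot: [3.141, -0.0, 0.299]
contact_force: [-0.4, 0.4, 0.8]
grip_width: 90.0
finger_force: 0.0
8.4 p [550.3 117.5 200.8] rpy [ 3.141 -0.     0.299] F [-0.4  0.4  0.8] M [-0.04  0.03 -0.05] w 90.05 ff 0.0
[318.49406894 182.50421921]
```

View pics/c5.png

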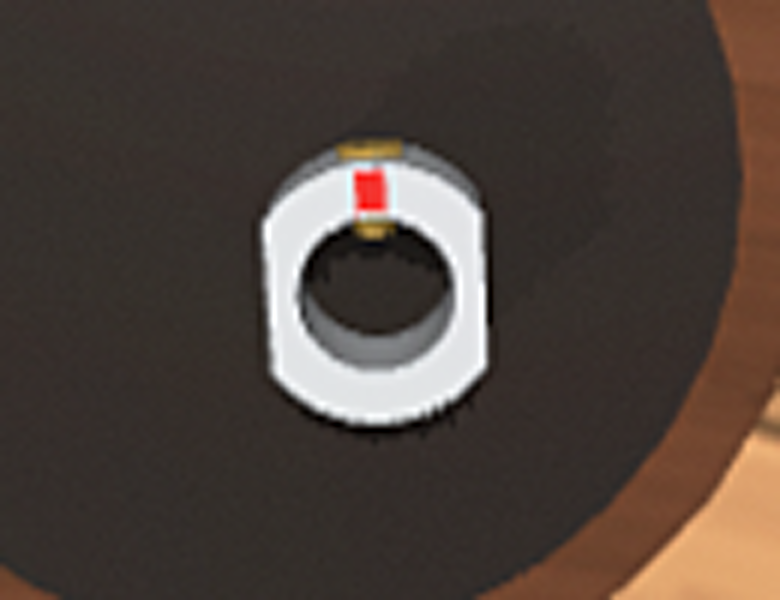

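The collar's bore is at about crop (376,293), the red dash at (370,190), and the side faces run almost vertically. I compute the grasp from these.

Run:
```python
from m import *
w=load('w5'); g=lambda x,y: at(w,253+x/6,132+y/6,44)[:2]
c=g(376,293); d=g(370,190)-c; print(c,np.arctan2(d[1],d[0]))
for a,b in [((264,372+0),(264,225)),((271,372),(263,225)),((487,368),(486,225))]:
    e=g(*b)-g(*a); print(np.arctan2(e[1],e[0]),np.linalg.norm(e))
print(np.linalg.norm(g(267,300)-g(487,300)))
plan([*c,100],0.34)
```

```text
[549.79411408 122.1749729 ] 0.3537432832036001
0.28163106460454423 24.89219857937361
0.3351264773832809 24.903388492036992
0.3188115369622853 24.200345735109735
36.345010127520275
dp [ 0.0009 -0.0046  0.1009] rot [ 0.0004 -0.0002 -0.0409]
```

```bash
python3 -m pendant '{"dp":[[0.001,-0.0046,0.05],[0.001,-0.0046,0.1],[0.001,-0.0046,0.13],[0.001,-0.0046,0.15],[0.001,-0.0046,0.165],[0.001,-0.0046,0.172],[0.001,-0.0046,0.1765],[0.001,-0.0046,0.1765]],"rotation":[[0,0,-0.036],[0,0,-0.036],[0,0,-0.036],[0,0,-0.036],[0,0,-0.036],[0,0,-0.036],[0,0,-0.036],[0,0,-0.036]]}'; python3 -m pendant '{"dp":[[0,0,0],[0,0,0],[0,0,0],[0,0,0],[0,0,0],[0,0,0],[0,0,0],[0,0,0]],"rotation":[[0,0,0],[0,0,0],[0,0,0],[0,0,0],[0,0,0],[0,0,0],[0,0,0],[0,0,0]]}' 0.0; python3 -c "
from h import *
st()"
```

```text
time: 9.45
tool_pos: [550.0, 123.2, 24.5]
tcp_rot: [3.141, -0.001, 0.336]
contact_force: [-0.6, -0.3, 1.2]
grip_width: 89.7
finger_force: 0.0
time: 10.45
tool_pos: [549.8, 123.1, 24.2]
tcp_rot: [3.141, 0.0, 0.336]
contact_force: [0.6, -1.3, 0.1]
grip_width: 35.7
finger_force: 30.0
10.45 p [549.8 123.1  24.2] rpy [3.141 0.    0.336] F [ 0.6 -1.3  0.1] M [-0.08 -0.01 -0.01] w 35.71 ff 30.0
```

The collar is gripped (35.7 mm). I lift it and carry it over the spindle.

```bash
python3 -m pendant '{"dp":[[0,0,-0.02],[0,0,-0.06],[0,0,-0.11],[0,0,-0.15],[0,0,-0.17],[0,0,-0.17]],"rotation":[[0,0,0],[0,0,0],[0,0,0],[0,0,0],[0,0,0],[0,0,0]]}'
python3 - <<'E'
from h import *
st();plan([517.7,-209,170],-0.221)
w=snap('wrist');save(w,'w6');crop(w,'c6',260,200,380,290,6)
E
```

```text
time: 11.2
tool_pos: [550.4, 123.4, 195.5]
tcp_rot: [3.141, -0.003, 0.336]
contact_force: [0.5, 0.9, -1.6]
grip_width: 35.6
finger_force: 30.0
11.2 p [550.4 123.4 195.5] rpy [ 3.141e+00 -3.000e-03  3.360e-01] F [ 0.5  0.9 -1.6] M [ 0.02 -0.04  0.04] w 35.64 ff 30.0
dp [-0.1405  0.3031  0.0253] rot [-1.000e-04 -3.100e-03  5.568e-01]
```

View pics/c6.png

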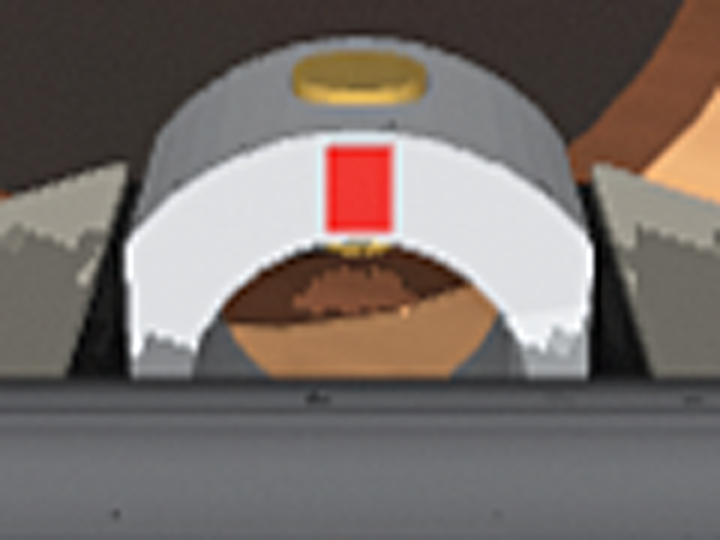

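The collar hangs level, with its dash centred at crop x 359, the rim's front at y 133 and the bore's front at y 243. I carry it over.

```bash
python3 -m pendant '{"dp":[[-0.015,0.03,0],[-0.035,0.075,0],[-0.058,0.125,0],[-0.082,0.175,0.005],[-0.103,0.22,0.012],[-0.12,0.26,0.02],[-0.133,0.285,0.025],[-0.1405,0.303,0.025]],"rotation":[[0,0,0.05],[0,0,0.13],[0,0,0.21],[0,0,0.29],[0,0,0.37],[0,0,0.44],[0,0,0.51],[0,0,0.557]]}' >/dev/null; python3 -m pendant '{"dp":[[0,0,0],[0,0,0],[0,0,0]],"rotation":[[0,0,0],[0,0,0],[0,0,0]]}' >/dev/null
python3 - <<'E'
from h import *
st();plan([517.7,-209,127],-0.221)
w=snap('wrist');save(w,'w7');u,v=map(int,px(w,[517.7,-209,119]));print(u,v)
a=load('w6'); o=np.array([550.4,123.4,195.5]); A=R.from_euler('xyz',[3.141,-.003,.336])
for y in (133,243):
    p=at(a,260+359/6,200+y/6,195.5+19.8); print(A.inv().apply(p-o).round(2))
crop(w,'c7',255,190,385,290,6)
E
```

```text
12.62 p [ 517.2 -208.   169.3] rpy [-3.141 -0.    -0.219] F [-0.8  0.3 -0.9] M [0.04 0.01 0.02] w 36.05 ff 30.0
dp [0.0007 0.0008 0.0423] rot [-0.0001 -0.0001  0.0016]
322 215
[ 21.91  -0.74 -19.73]
[ 13.08  -0.74 -19.76]
```

View pics/c7.png

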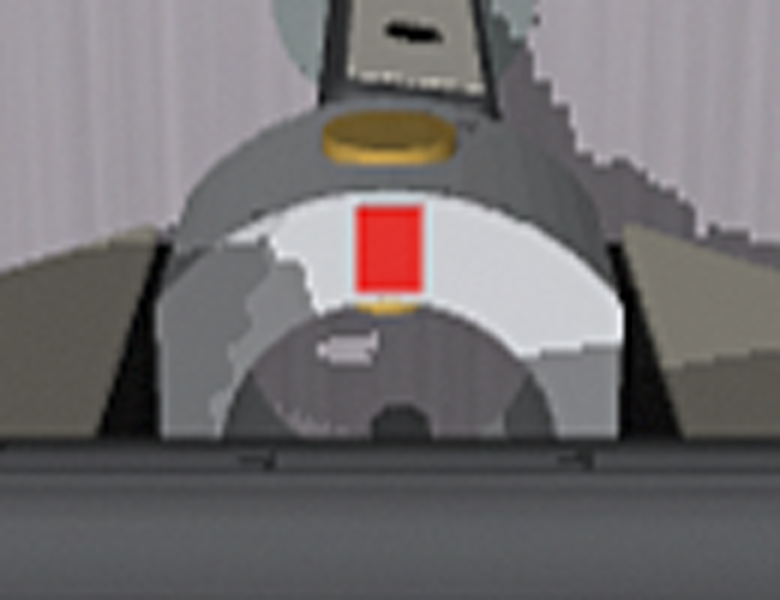

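Run:
```python
from h import *
w=load('w7'); print(w['K'][0,2],w['K'][1,2])
o=np.array([517.2,-208,169.3]);A=R.from_euler('xyz',[np.pi,0,-.219])
sp=at(w,255+413/6,190+31/6,95);print('spot',sp,A.inv().apply(sp-o))
# spot centroid numerically
r=w['img'][190:202,310:340].max(2); ys,xs=np.nonzero(r<50); print(r.min(),len(xs),xs.mean()+310,ys.mean()+190)
```

```text
319.34760739328334 195.8879746913961
spot [ 524.65854459 -212.06618774   95.        ] [ 8.16379267  2.34867184 74.3       ]
0 58 320.0689655172414 195.29310344827587
```

In the wrist view the spot sits 3 mm to the +y side in tool axes and 1 mm ahead of where it should be. I shift by that much and descend in small steps, watching the force.

```bash
python3 -m pendant '{"dp":[[0.001,0.0028,0.01],[0.001,0.0028,0.03],[0.001,0.0028,0.04],[0.001,0.0028,0.043],[0.001,0.0028,0.046],[0.001,0.0028,0.049],[0.001,0.0028,0.052],[0.001,0.0028,0.052]],"rotation":[[0,0,0],[0,0,0],[0,0,0],[0,0,0],[0,0,0],[0,0,0],[0,0,0],[0,0,0]]}'
python3 - <<'E'
from h import *
st()
for _ in range(3): vision.capture('wrist'); st()
w=snap('wrist');save(w,'w8')
E
```

```text
time: 13.68
tool_pos: [517.2, -212.0, 117.1]
tcp_rot: [-3.142, 0.0, -0.221]
contact_force: [-0.3, -0.3, -1.0]
grip_width: 35.9
finger_force: 30.0
13.68 p [ 517.2 -212.   117.1] rpy [-3.142  0.    -0.221] F [-0.3 -0.3 -1. ] M [-0.   -0.02  0.02] w 35.91 ff 30.0
13.72 p [ 517.3 -212.1  117.2] rpy [ 3.142 -0.    -0.221] F [ 0.3 -0.1 -1.4] M [0.02 0.1  0.01] w 35.96 ff 30.0
13.78 p [ 517.3 -212.1  117.3] rpy [ 3.141 -0.    -0.221] F [-0.6  0.3 -2.6] M [ 0.06  0.05 -0.01] w 35.95 ff 30.0
13.82 p [ 517.4 -212.2  117.4] rpy [ 3.141 -0.    -0.221] F [ 0.9  0.4 -1.1] M [ 0.05  0.08 -0.04] w 35.78 ff 30.0
```

```bash
python3 -m pendant '{"dp":[[0,0,0.002],[0,0,0.004],[0,0,0.006],[0,0,0.008],[0,0,0.008]],"rotation":[[0,0,0],[0,0,0],[0,0,0],[0,0,0],[0,0,0]]}'
python3 - <<'E'
from h import *
for _ in range(3): vision.capture('wrist'); st()
E
```

```text
time: 14.5
tool_pos: [517.2, -212.0, 109.0]
tcp_rot: [-3.142, 0.0, -0.221]
contact_force: [0.1, 0.1, -0.8]
grip_width: 35.6
finger_force: 30.0
14.55 p [ 517.3 -212.   109.1] rpy [ 3.142  0.    -0.221] F [-0.8 -0.4  0.5] M [0.04 0.01 0.02] w 35.53 ff 30.0
14.6 p [ 517.3 -212.1  109.2] rpy [ 3.142 -0.    -0.221] F [ 0.   0.4 -1.1] M [0.05 0.04 0.06] w 35.74 ff 30.0
14.65 p [ 517.3 -212.1  109.3] rpy [ 3.141 -0.    -0.221] F [-0.   0.5 -1.1] M [0.02 0.02 0.01] w 35.8 ff 30.0
```

```bash
python3 -m pendant '{"dp":[[0,0,0.002],[0,0,0.004],[0,0,0.006],[0,0,0.008],[0,0,0.008]],"rotation":[[0,0,0],[0,0,0],[0,0,0],[0,0,0],[0,0,0]]}' | grep -E 'pos|force'; python3 -m pendant '{"dp":[[0,0,0.003],[0,0,0.006],[0,0,0.009],[0,0,0.012],[0,0,0.0135],[0,0,0.0135]],"rotation":[[0,0,0],[0,0,0],[0,0,0],[0,0,0],[0,0,0],[0,0,0]]}'| grep -E 'pos|force'
python3 - <<'E'
from h import *
for _ in range(3): vision.capture('wrist'); st()
E
```

```text
tool_pos: [517.2, -212.0, 101.0]
contact_force: [-0.4, -0.2, -1.1]
finger_force: 30.0
tool_pos: [517.3, -212.0, 87.6]
contact_force: [1.1, 0.3, -1.5]
finger_force: 30.0
16.07 p [ 517.3 -212.1   87.7] rpy [ 3.142 -0.    -0.221] F [-0.1 -0.9 -1.8] M [0.08 0.05 0.02] w 35.66 ff 30.0
16.12 p [ 517.3 -212.1   87.8] rpy [ 3.141 -0.    -0.221] F [ 0.6  0.4 -1.8] M [ 0.02  0.04 -0.04] w 36.01 ff 30.0
16.18 p [ 517.4 -212.1   87.8] rpy [ 3.141 -0.    -0.221] F [ 0.  -0.2 -0.7] M [ 0.1   0.05 -0.06] w 35.55 ff 30.0
```

The collar is down on the spindle with no contact. Now I feel sideways for the bore's clearance, to centre the screw on the flat.

```bash
python3 -m pendant '{"dp":[[0,0.001,0.0005],[0,0.002,0.0005],[0,0.0025,0.0005],[0,0.0025,0.0005]],"rotation":[[0,0,0],[0,0,0],[0,0,0],[0,0,0]]}' >/dev/null
python3 - <<'E'
from h import *
for _ in range(3): st(); vision.capture('wrist')
E
python3 -m pendant '{"dp":[[0,-0.001,0],[0,-0.002,0],[0,-0.003,0],[0,-0.004,0],[0,-0.005,0],[0,-0.005,0]],"rotation":[[0,0,0],[0,0,0],[0,0,0],[0,0,0],[0,0,0],[0,0,0]]}' >/dev/null
python3 - <<'E'
from h import *
for _ in range(3): st(); vision.capture('wrist')
E
```

```text
16.68 p [ 517.3 -212.4   87.5] rpy [-3.138 -0.    -0.221] F [2.1 9.3 1.5] M [ 1.71 -0.45 -0.08] w 35.91 ff 30.0
16.73 p [ 517.3 -212.4   87.5] rpy [-3.138 -0.    -0.221] F [2.7 9.4 1.7] M [ 1.66 -0.42 -0.06] w 35.37 ff 30.0
16.77 p [ 517.4 -212.5   87.5] rpy [-3.139 -0.    -0.221] F [2.7 8.8 1.5] M [ 1.63 -0.43  0.01] w 35.93 ff 30.0
17.57 p [ 517.8 -209.7   87.2] rpy [ 3.141  0.    -0.221] F [ 0.5 -1.1 -1.6] M [ 0.   -0.01  0.03] w 35.86 ff 30.0
17.62 p [ 517.8 -209.7   87.2] rpy [ 3.141  0.    -0.221] F [-0.5  0.6 -1.4] M [ 0.03  0.06 -0.01] w 35.58 ff 30.0
17.68 p [ 517.8 -209.7   87.2] rpy [ 3.141  0.    -0.221] F [-1.1 -0.6 -2.3] M [ 0.02  0.03 -0.08] w 35.88 ff 30.0
```

```bash
python3 -m pendant '{"dp":[[0,-0.001,0],[0,-0.002,0],[0,-0.0025,0],[0,-0.0025,0],[0,-0.0025,0]],"rotation":[[0,0,0],[0,0,0],[0,0,0],[0,0,0],[0,0,0]]}' >/dev/null
python3 - <<'E'
from h import *
for _ in range(3): st(); vision.capture('wrist')
E
```

```text
18.35 p [ 518.2 -208.2   87.2] rpy [ 3.14  -0.    -0.221] F [-1.6 -4.4 -1.7] M [-0.81  0.29 -0.06] w 35.9 ff 30.0
18.4 p [ 518.2 -208.2   87.2] rpy [ 3.14  -0.    -0.221] F [-1.4 -5.3 -2.7] M [-0.77  0.3   0.03] w 35.75 ff 30.0
18.45 p [ 518.1 -208.2   87.2] rpy [ 3.14  -0.    -0.221] F [-2.4 -5.  -2.1] M [-0.81  0.3  -0.06] w 35.95 ff 30.0
```

The side contacts are at y = -212.4 and -208.2, so the centre is at -210.3. I centre there, then press the screw back against the flat.

```bash
python3 -m pendant '{"dp":[[0,0.001,0],[0,0.002,0],[0,0.0031,0],[0,0.0031,0],[0,0.0031,0]],"rotation":[[0,0,0],[0,0,0],[0,0,0],[0,0,0],[0,0,0]]}' >/dev/null
python3 - <<'E'
from h import *
for _ in range(3): st(); vision.capture('wrist')
E
python3 -m pendant '{"dp":[[-0.0005,0,0],[-0.001,0,0],[-0.0015,0,0],[-0.002,0,0],[-0.0025,0,0],[-0.003,0,0],[-0.003,0,0]],"rotation":[[0,0,0],[0,0,0],[0,0,0],[0,0,0],[0,0,0],[0,0,0],[0,0,0]]}' >/dev/null
python3 - <<'E'
from h import *
for _ in range(3): st(); vision.capture('wrist')
E
```

```text
19.12 p [ 517.7 -210.1   87.2] rpy [-3.142 -0.    -0.221] F [ 0.1 -0.5 -1. ] M [-0.02  0.06  0.03] w 35.94 ff 30.0
19.18 p [ 517.7 -210.1   87.2] rpy [ 3.142 -0.    -0.221] F [-0.3  0.7 -1.6] M [ 0.04 -0.    0.01] w 35.8 ff 30.0
19.23 p [ 517.7 -210.2   87.2] rpy [ 3.142 -0.    -0.221] F [-1.  -0.  -0.6] M [0.07 0.03 0.05] w 35.57 ff 30.0
20.15 p [ 516.5 -210.    87.5] rpy [ 3.141 -0.004 -0.221] F [ 7.7 -0.2 -5.8] M [-0.09 -1.24 -0.03] w 35.54 ff 30.0
20.2 p [ 516.5 -210.    87.4] rpy [ 3.141 -0.004 -0.221] F [ 7.6 -0.6 -5.6] M [-0.07 -1.3  -0.01] w 36.03 ff 30.0
20.25 p [ 516.5 -210.    87.4] rpy [ 3.141 -0.004 -0.221] F [ 7.6 -0.5 -5.8] M [-0.07 -1.22 -0.02] w 35.87 ff 30.0
```

```bash
cat > lv.py <<'E'
from h import *
def dash(w):
    im=w['img'].astype(int); m=(im[...,2]>140)&(im[...,1]<80)&(im[...,0]<80); m[:215]=0;m[262:]=0;m[:,:290]=0;m[:,350:]=0
    ys,xs=np.nonzero(m)
    b=(im[...,2]>90)&(im[...,0]<0.6*im[...,2])&(im[...,1]>0.55*im[...,2]); b[:195]=0;b[226:]=0;b[:,:305]=0;b[:,335:]=0
    y2,x2=np.nonzero(b)
    return 'dash',xs.mean().round(2),ys.mean().round(2),len(xs),'screw',x2.mean().round(2),y2.mean().round(2),len(x2)
E
python3 - <<'E'
from lv import *
for f in ('w6','w7','w8'): print(dash(load(f)))
w=snap('wrist');save(w,'w9');print(dash(w))
E
python3 -m pendant '{"dp":[[-0.0004,0,0],[-0.0008,0,0],[-0.0012,0,0],[-0.0012,0,0]],"rotation":[[0,0,0],[0,0,0],[0,0,0],[0,0,0]]}' >/dev/null
python3 - <<'E'
from lv import *
st();w=snap('wrist');save(w,'w10');print(dash(w));st()
E
```

```text
('dash', np.float64(319.5), np.float64(231.0), 130, 'screw', np.float64(319.41), np.float64(212.65), 162)
('dash', np.float64(319.5), np.float64(231.0), 130, 'screw', np.float64(319.26), np.float64(212.59), 160)
('dash', np.float64(319.5), np.float64(231.0), 130, 'screw', np.float64(319.33), np.float64(212.62), 159)
('dash', np.float64(319.5), np.float64(231.0), 130, 'screw', np.float64(319.23), np.float64(212.56), 158)
20.85 p [ 516.3 -210.    87.6] rpy [ 3.141 -0.006 -0.221] F [11.8 -1.2 -8. ] M [-0.15 -1.9  -0.02] w 36.14 ff 30.0
('dash', np.float64(319.5), np.float64(231.0), 130, 'screw', np.float64(319.43), np.float64(212.54), 159)
20.9 p [ 516.3 -210.    87.6] rpy [ 3.141 -0.006 -0.221] F [12.2 -1.1 -7.4] M [-0.09 -1.9  -0.01] w 35.85 ff 30.0
```

```bash
python3 -m pendant '{"dp":[[-0.0004,0,0.0002],[-0.0008,0,0.0003],[-0.0008,0,0.0003],[-0.0008,0,0.0003],[-0.0008,0,0.0003],[-0.0008,0,0.0003]],"rotation":[[0,0,0],[0,0,0],[0,0,0],[0,0,0],[0,0,0],[0,0,0]]}' >/dev/null
python3 - <<'E'
from lv import *
st();w=snap('wrist');save(w,'w11');print(dash(w));st()
print(workorder.close_job())
E
```

```text
21.65 p [ 516.3 -210.    87.5] rpy [ 3.141 -0.008 -0.222] F [14.2 -0.3 -8. ] M [-0.13 -2.21 -0.01] w 35.84 ff 30.0
('dash', np.float64(319.5), np.float64(231.0), 130, 'screw', np.float64(319.41), np.float64(212.46), 161)
21.7 p [ 516.3 -210.    87.5] rpy [ 3.141 -0.008 -0.222] F [13.  -1.4 -7.7] M [-0.12 -2.22 -0.03] w 35.56 ff 30.0
the job is handed in; nothing more can be done
None
```

The job is handed in at 21.7 s, verdict not shown: the flat was turned to face the arrow, and the collar is on the spindle, held level, its screw pressed at the spot's height with about 13–14 N; I viewed 11 pictures, one over the limit of 10.

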